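# Step the aperture turret to its widest stop and bolt it

## Robot

A 6-joint arm with a two-finger parallel gripper is mounted at the origin on a cart in front of the work surface, level with it; the furniture and walls round the work are solid. World frame = base frame: x ahead of the robot, y to its left, z up, the work surface at z = 0. Lengths are in m, angles in rad, forces in N, time in s.
With the tool pointing down it reaches from about 0.35 to 0.775 m from the base axis. Payload 7.3 kg.
Tool frame: the origin (TCP) lies at the centre of the arm's flange, where the gripper is bolted on; the fingertips stand 178 mm ahead of it and the grasp point (between the pads) lies 159 mm ahead of it; z points along the fingers, y is the line along which they close (so a half turn about z gives the same grasp; the last joint's range is limited). The gripper opens to 92 mm and grips with 3 to 60 N. Pads are 19 mm wide; open, the fingers measure 130 mm over their backs; the gripper's body (75 mm by 190 mm) begins 47 mm behind the grasp point.
Start: joints at [-1.37, 0.342, 1.524, -0, 1.275, -0.146], TCP at [0.178, -0.494, 0.405] pointing down, gripper open.
Joint ranges: [-2.53, 2.53], [-0.77, 2.02], [0.04, 2.7], [-1, 4.14], [0.28, 2.66], [-3.11, 3.11]. Speed limits (rad/s): [2.57, 2.57, 3.14, 3.14, 3.14, 3.14].

## Interface

Orientations are given as [roll, pitch, yaw] about the fixed x, y, z axes, in that order (R = Rz(yaw) Ry(pitch) Rx(roll)).
In Python, from cell import robot, eyes, job, observe gives the robot as it stands (robot), with the cameras (eyes), the job (job) and the readings as plain functions.
- The arm moves only by the shell command python3 drive.py [OPENING] [FORCE], which reads ROWS from standard input. ROWS is one flat JSON list of numbers that holds 1 to 8 rows one after another, with no inner brackets; each row has 6 numbers: dx, dy, dz in m, then a rotation vector rx, ry, rz in rad; each row shifts and turns the commanded pose from where the row before left it, along the tool's axes as they then stand; what a row does not reach is not made up. A row lasts 1/12 s, in which the tool goes at most 0.0417 m and 0.125 rad, less where a joint would pass 70% of its speed; a pose out of reach is approached as far as the arm can. OPENING is the finger opening in m, set as the command begins (- or left out keeps the last). The fingers move at their own pace and stop on an object; FORCE is the grip in N (left out, the last holds). Time passes only in rows, so rows that do not move let the fingers close. It prints the time, the measured TCP pose, the force, the opening and the grip force at its end. Input that does not fit is refused with a message, and nothing moves.
- observe(): the state, without advancing time (a new reading comes with each control period).
- eyes.read_camera(name): name is "scene" or "top"; returns a dict with "image" (480x640x3 uint8, red, green, blue), "fx", "fy", "cx", "cy" (pixels), "k1" (the pictures are not rectified: a ray, as slopes to the right and down, at radius r is drawn at 1 + k1 r^2 times it, then the intrinsics apply), "pose" (4x4, takes a point from camera to world coordinates). Camera axes: x right, y down, z forward; pixel columns grow to the right and rows downward; lengths in m; the calibration is good to about 2 mm. A picture is of the moment at which its call begins. There is no depth.
- job.hand_in(): hands the job in; it is judged then, once.
The state is a dict: "time": time; "qpos": joint angles; "qvel": joint speeds; "joint_efforts": joint torques, N m; "tool_pos": TCP position; "tool_rot": TCP orientation; "contact_force": force on the tool from outside, world axes, zero at the start; "torque": the same for the moment, N m; "opening": finger opening in m; "grip_force": force on a finger pad.
Only numpy, scipy, OpenCV 4.12 (cv2) and the standard library are available. Lean on these libraries where they do the work, as an engineer would, in place of code of your own. Each camera call takes 0.05 s, during which the arm holds its last target. There are 200 camera calls.

## Task

Using only the fingertips, gently push the upright tabs of the aperture turret to turn its wheel, either way round, until the station with the widest dark opening stands at the lock bolt; then push the bolt fully home into that station's slot. Grip and lift nothing, do not shove the turret about on the bench, and leave the two brass weights and the V-block where they are.

Things in the scene. Friction and masses are not known exactly. Their poses are not given: they have to be found in the camera images.
- turret: Aperture turret, standing loose on rubber feet (about 5 kg, do not drag it). Dark steel base plate 170x170 mm, top 16 mm above the bench, with a 56 mm wide tongue reaching out to 144 mm from the wheel axis on the +y side that carries the lock bolt; only x, y and yaw vary. Origin on the wheel axis at bench level, z up, +y from the axis towards the lock bolt.
- turret_axis (a point): Point on the wheel's vertical axis at its top face, 44 mm above the bench. The aluminium wheel is 156 mm across, with a low hub (28 mm across, 8 mm high) and five stations 72 degrees apart: bright steel discs 37 mm across, centred 47 mm from the axis, each with a round dark opening, 32, 8, 12, 16 and 20 mm across in anticlockwise order. The rim has an 18 mm slot at each station.
- wheel (a joint): Angle of the wheel (rad), positive anticlockwise seen from above; 0 or any whole turn = widest opening exactly at the lock bolt. It turns either way for more than a turn without stops or clicks and stays where it is left (friction 0.10 N m, about 2 N at a tab).
- tab (a point): Top of one of the wheel's five alike upright flat steel tabs, the one 36 degrees anticlockwise of the widest opening; one stands midway between each two neighbouring stations, 72 degrees apart. Centre 58 mm from the axis, 20 mm long radially, 6 mm thick, top 78 mm above the bench; over 50 mm clear between neighbours. Any of them may be pushed.
- wide_opening (a point): Centre of the widest (32 mm) opening, on the wheel's top face, 47 mm from the axis; turns with the wheel.
- index (a point): Point fixed to the base 47 mm from the axis towards the lock bolt, 44 mm above the bench: where the widest opening has to stand.
- bolt (a joint): Travel of the lock bolt (m): 0 = drawn fully out, 0.016 = fully home against its stop. It slides straight towards the wheel axis and stays where it is left (friction 2 N). Its rounded 10 mm wide nose enters the slot of the station standing before it if that is within about 4 mm of centred at the rim; otherwise it strikes the rim.
- bolt_push (a point): Middle of the outer face (away from the wheel) of the bolt's upright push plate, 58 mm above the bench, 116 mm from the axis when drawn out, 100 mm when home. The plate is 24 mm wide, 8 mm thick, its top 68 mm above the bench; bolt body and rails below it are at most 38 mm high. Push towards the wheel axis.
- weight_big: Bystander: brass weight, 26 mm across, 30 mm high, origin under its centre.
- weight_small: Bystander: brass weight, 19 mm across, 22 mm high, origin under its centre.
- v_block: Bystander: steel V-block 45x45x34 mm, origin under its centre. Behind it stands a tall black dividing head, fixed to the bench, centre about x 0.62, y -0.24, reaching to about y -0.12: keep the hand clear of it.

How it is judged:
By the outcome, as a careful person would: the job done as asked, in the order asked, and still so for the second after the job is handed in, with the robot touching nothing.
It also fails if it takes over 51 s, if anything falls off the work surface, if the arm or the gripper's body presses on something with over 40 N, if the wrist force passes 120 N, or if a joint passes its speed limit or range.

## Working session

There is one attempt and no reset: what is moved stays moved. The work goes in short steps, Python scripts to look and compute and a shell command to move; the robot and the scene stay as the last step left them, time stands still between calls to the robot, and variables do not carry over. Pictures are saved under pics/ and viewed, at most 10 in all, crops included, and the job is handed in when it is done.

```bash
ls; mkdir -p pics
python3 - <<'E'
from cell import robot, eyes, job, observe
import cv2
for n in("top","scene"):
    c=eyes.read_camera(n); cv2.imwrite(f"pics/{n}0.png",c["image"][:,:,::-1]); print(n,c["fx"],c["fy"],c["cx"],c["cy"],c["k1"]); print(c["pose"].round(4).tolist())
print(observe())
E
```

```text
cell.py
drive.py
pics
top 591.1463334352073 591.1463334352073 317.94841939777194 239.46180161192396 -0.09541622063634835
[[-0.0293, -0.9969, 0.0725, 0.3934], [-0.9996, 0.0295, 0.0006, 0.0936], [-0.0028, -0.0724, -0.9974, 1.3306], [0.0, 0.0, 0.0, 1.0]]
scene 512.8862122734436 512.8862122734436 318.7631450184344 232.02976408089427 0.00882407975696626
[[-0.8388, -0.2412, 0.4881, -0.1055], [-0.544, 0.4067, -0.734, 0.965], [-0.0215, -0.8812, -0.4723, 0.6514], [0.0, 0.0, 0.0, 1.0]]
{'time': 0.1, 'qpos': array([-1.37003136e+00,  3.42657698e-01,  1.52488391e+00, -2.77556867e-06,
        1.27541986e+00, -1.45989580e-01]), 'qvel': array([ 0.00127044, -0.00123955, -0.00158314,  0.00212203, -0.00210258,
        0.00017017]), 'joint_efforts': array([ 2.17385030e-03, -4.32003701e+01, -2.44694906e+01,  7.19736493e-02,
        5.26879902e-02, -5.15536908e-05]), 'tool_pos': array([ 0.17842318, -0.49363301,  0.404125  ]), 'tool_rot': array([-3.14023801e+00, -1.96497449e-04,  3.46755225e-01]), 'contact_force': array([-0.39939208,  0.15189728, -0.16334385]), 'torque': array([-0.04079329, -0.0086346 , -0.02109377]), 'grip_force': 0.0, 'opening': 0.09186243805253201}
```

View pics/top0.png

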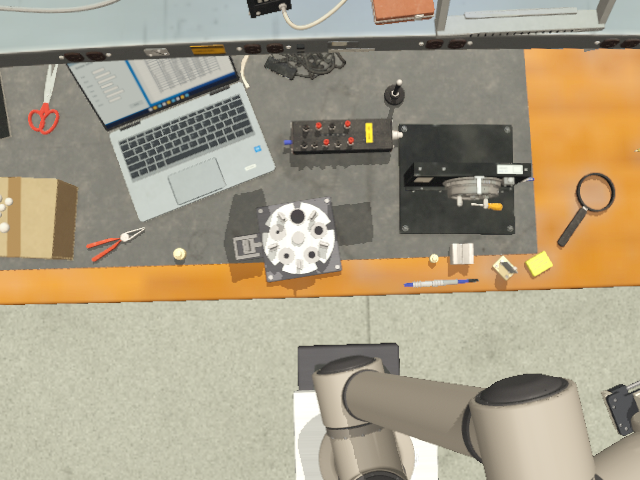

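View pics/scene0.png

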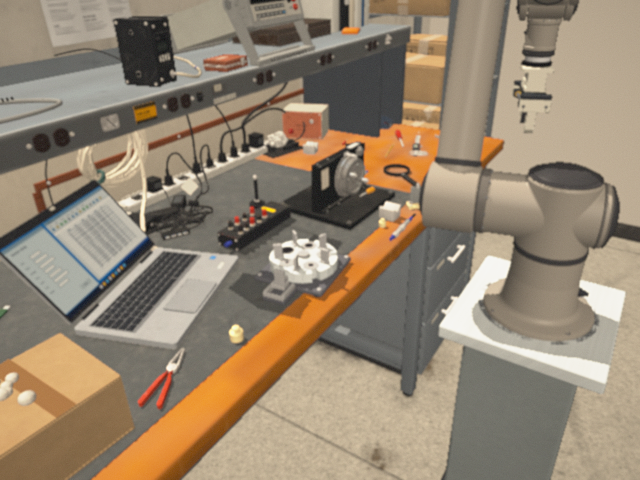

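Top view: the turret is at about (298,240), its tongue and bolt point left at (247,246), and the widest opening is near (297,216). Weights are at (180,254) and (434,259), the V-block at (462,253). I'll zoom in next.

```bash
cat > h.py <<'E'
import numpy as np, cv2
from cell import robot, eyes, job, observe
def cam(n): return eyes.read_camera(n)
def KD(c): return np.array([[c["fx"],0,c["cx"]],[0,c["fy"],c["cy"]],[0,0,1]]),np.array([c["k1"],0,0,0.])
def w(c,uv,z):
    K,d=KD(c); uv=np.array(uv,float).reshape(-1,1,2); x=cv2.undistortPoints(uv,K,d).reshape(-1,2)
    P=np.array(c["pose"]); r=np.c_[x,np.ones(len(x))]@P[:3,:3].T; o=P[:3,3]
    return (o+r*((z-o[2])/r[:,2])[:,None])
def px(c,p):
    K,d=KD(c); P=np.linalg.inv(np.array(c["pose"]))
    return cv2.projectPoints(np.array(p,float).reshape(-1,1,3),cv2.Rodrigues(P[:3,:3])[0],P[:3,3],K,d)[0].reshape(-1,2)
E
python3 - <<'E'
from h import *
c=cam("top"); im=c["image"][185:295,215:360,::-1]
cv2.imwrite("pics/top1.png",cv2.resize(im,None,fx=5,fy=5,interpolation=cv2.INTER_CUBIC))
E
```

```text
(no output)
```

View pics/top1.png

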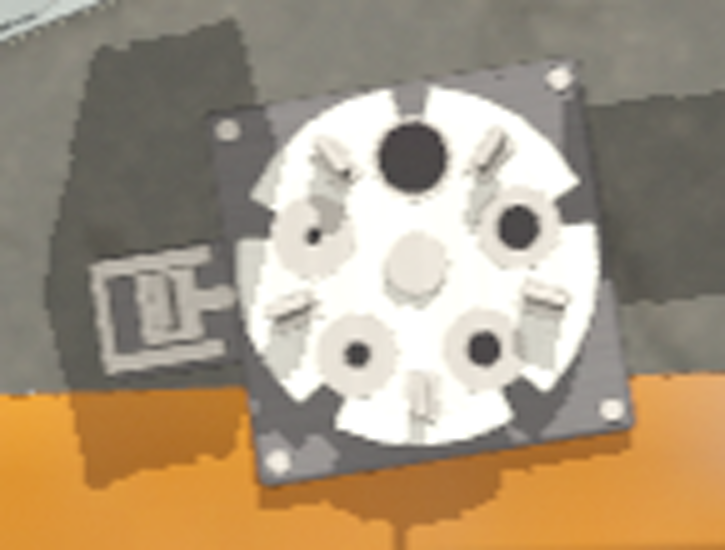

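The zoom shows (crop pixels) the wide opening at (413,157), 20 mm at (519,227), 16 mm at (485,348), 12 mm at (357,353) and 8 mm at (314,236). Base screws are at (228,130), (559,77), (611,409) and (277,461), and the bolt plate is at about (162,305) with its nose towards (225,297).

Run:
```python
from h import *
c=cam("top"); f=lambda L:(np.array(L,float)+.5)/5-.5+[215,185]
O=w(c,f([(413,157),(314,236),(357,353),(485,348),(519,227)]),.044)[:,:2]
S=w(c,f([(228,130),(559,77),(611,409),(277,461)]),.017)[:,:2]
ax=O.mean(0); print("axis",ax,np.linalg.norm(O-ax,axis=1),"screws c",S.mean(0))
a=np.degrees(np.arctan2(*(O-ax)[:,::-1].T)); t=a-72*np.arange(5); print("wide dir",(t-t[0]+180)%360-180+t[0])
s=S-S.mean(0); d=(s[0]+s[3]-s[1]-s[2]); print("bolt dir",np.degrees(np.arctan2(d[1],d[0])),"x",np.degrees(np.arctan2(*(s[0]+s[1]-s[2]-s[3])[::-1])), np.ptp(S,0))
print("plate",w(c,f([(140,310),(162,305),(225,297)]),.068)[:,:2])
print("weights,v",w(c,[(180,254),(434,259),(462,253)],.03)[:,:2])
print(w(c,f([(415,268)]),.052))
```

```text
axis [0.4926046  0.13750737] [0.04705846 0.04696431 0.04693644 0.04705601 0.04716712] screws c [0.49266502 0.13802153]
wide dir [0.90400457 1.12277144 0.21922464 1.0972468  0.4441918 ]
bolt dir 97.30610124073647 x 7.094148098693838 [0.16796331 0.16743441]
plate [[0.47453048 0.25624236]
 [0.47640099 0.24673945]
 [0.47904244 0.21960314]]
weights,v [[ 0.46460629  0.40074866]
 [ 0.43706    -0.16047039]
 [ 0.4484085  -0.22347103]]
[[0.49030544 0.13839501 0.052     ]]
```

```bash
echo '[0.03,-0.03,0,0,0,0,0.03,-0.03,0,0,0,0,0.03,-0.03,0,0,0,0,0.03,-0.03,0,0,0,0,0.03,-0.03,0,0,0,0,0.03,-0.03,0,0,0,0,0.03,-0.03,0,0,0,0,0.03,-0.03,0,0,0,0]' | python3 drive.py 0 5
echo '[0.03,-0.03,0,0,0,0,0.03,-0.03,0,0,0,0,0.03,-0.03,0,0,0,0,0.03,-0.03,0,0,0,0,0.03,-0.03,0,0,0,0,0.03,-0.03,0,0,0,0,0.03,-0.03,0,0,0,0]' | python3 drive.py
echo '[0,0,0.01,0,0,0.108,0,0,0.01,0,0,0.108,0,0,0.01,0,0,0.108,0,0,0.01,0,0,0.108,0,0,0.01,0,0,0.108,0,0,0.01,0,0,0.108,0,0,0,0,0,0,0,0,0,0,0,0]' | python3 drive.py
```

```text
time: 0.87
tool_pos: [0.3202, -0.19, 0.4048]
tool_rot: [3.141, -0.0, 0.346]
contact_force: [1.8, -0.3, -0.5]
opening: 0.0432
grip_force: 0.0
time: 1.45
tool_pos: [0.4442, 0.0744, 0.4048]
tool_rot: [3.141, -0.0, 0.347]
contact_force: [1.0, -1.2, -0.2]
opening: 0.0011
grip_force: 0.0
time: 2.12
tool_pos: [0.4438, 0.0721, 0.3445]
tool_rot: [3.141, 0.001, -0.298]
contact_force: [0.4, 0.8, 1.2]
opening: 0.0006
grip_force: 0.0
```

```bash
echo '[0.0023,-0.0095,0.02,0,0,0,0.0023,-0.0095,0.02,0,0,0,0,0,0.02,0,0,0,0,0,0,0,0,0,0,0,0,0,0,0]' | python3 drive.py
python3 - <<'E'
from h import *
ims=[]
for n,p in(("top",[.48,.13,.05]),("scene",[.47,.12,.1])):
    c=cam(n); u,v=px(c,p)[0].astype(int); im=c["image"][v-65:v+65,u-65:u+65,::-1]
    ims.append(cv2.resize(im,(400,400),interpolation=cv2.INTER_CUBIC))
cv2.imwrite("pics/b.png",np.hstack(ims))
E
```

```text
time: 2.53
tool_pos: [0.454, 0.0889, 0.2849]
tool_rot: [3.141, 0.001, -0.299]
contact_force: [0.1, -0.4, -0.6]
opening: 0.0006
grip_force: 0.0
```

View pics/b.png

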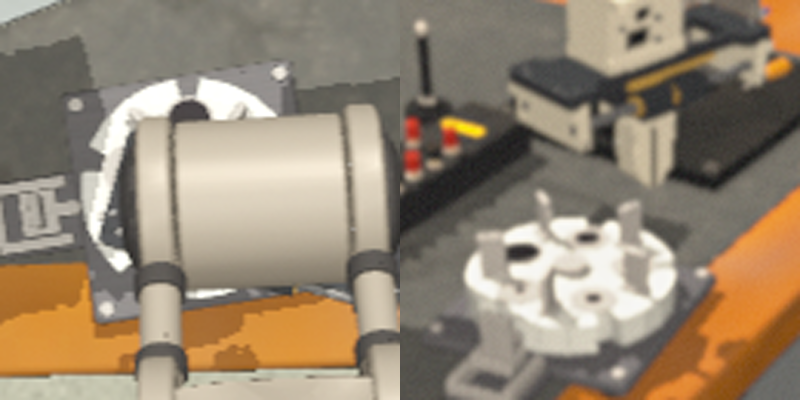

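The fingertips show at about (655,180) in the right-hand crop, above and behind the far-right tabs. I'll check this against the projections.

Run:
```python
from h import *
c=cam("scene"); o=px(c,[.47,.12,.1]).astype(int)[0]
A=np.array([.4925,.1377]); 
P=[[.454,.0889,.107],[.454,.0889,.056]]+[[*(A+.058*np.array([np.cos(t),np.sin(t)])),.078] for t in np.radians(.75+36+72*np.arange(5))]
print(((px(c,P)-o+65)*400/130+[400,0]).round())
```

```text
[[643. 182.]
 [644. 241.]
 [486. 234.]
 [542. 269.]
 [631. 250.]
 [625. 205.]
 [539. 196.]]
```

```bash
echo '[0,0,0.017,0,0,0,0,0,0.017,0,0,0,0,0,0.017,0,0,0,0,0,0,0,0,0,0.003,0,0,0,0,0,0.003,0,0,0,0,0,0.003,0,0,0,0,0,0,0,0,0,0,0]' | python3 drive.py
echo '[0.0029,0.0006,0,0,0,-0.05,0.0029,0.0006,0,0,0,-0.05,0.0029,0.0006,0,0,0,-0.05,0.0029,0.0006,0,0,0,-0.05,0.0029,0.0006,0,0,0,-0.05,0.0029,0.0006,0,0,0,-0.05,0,0,0,0,0,0]' | python3 drive.py
python3 - <<'E'
from h import *
c=cam("scene"); u,v=px(c,[.48,.12,.06])[0].astype(int); im=c["image"][v-60:v+60,u-80:u+80,::-1]
cv2.imwrite("pics/c.png",cv2.resize(im,(800,600),interpolation=cv2.INTER_CUBIC))
E
```

```text
time: 3.35
tool_pos: [0.4634, 0.086, 0.2348]
tool_rot: [-3.141, -0.002, -0.301]
contact_force: [-0.1, -0.4, 0.9]
opening: 0.0005
grip_force: 0.0
time: 3.93
tool_pos: [0.4793, 0.0796, 0.2342]
tool_rot: [3.142, -0.001, 0.0]
contact_force: [0.1, 0.6, -1.4]
opening: 0.0004
grip_force: 0.1
```

View pics/c.png

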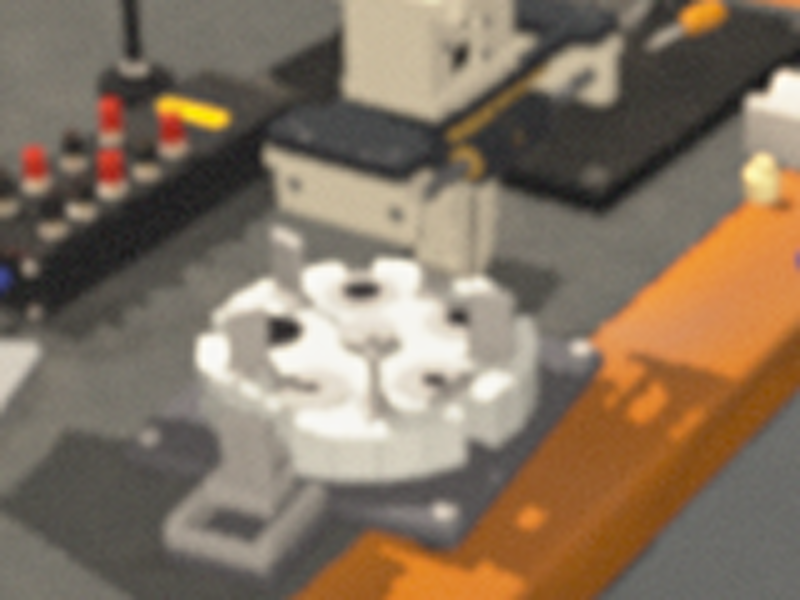

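Contact is made and the wheel is turning with very little force: the tip at (460,260) is behind the tab, and the 8 mm station has moved on. I'll keep sweeping.

```bash
echo '[0.0029,0.0005,0,0,0,-0.05,0.0029,0.0005,0,0,0,-0.05,0.0029,0.0005,0,0,0,-0.05,0.0029,0.0005,0,0,0,-0.05,0.0029,0.0005,0,0,0,-0.05,0.0029,0.0005,0,0,0,-0.05,0.0029,0.0005,0,0,0,-0.05,0.0029,0.0005,0,0,0,-0.05]' | python3 drive.py
echo '[0.0029,0.0005,0,0,0,-0.05,0.0029,0.0005,0,0,0,-0.05,0.0029,0.0005,0,0,0,-0.05,0.0029,0.0005,0,0,0,-0.05,0.0029,0.0005,0,0,0,-0.05,0.0029,0.0005,0,0,0,-0.05,0.0029,0.0005,0,0,0,-0.05,0.0029,0.0005,0,0,0,-0.05]' | python3 drive.py
echo '[0.0029,0.0005,0,0,0,-0.05,0.0029,0.0005,0,0,0,-0.05,0.0029,0.0005,0,0,0,-0.05,0.0029,0.0005,0,0,0,-0.05,0.0029,0.0005,0,0,0,-0.05,0.0029,0.0005,0,0,0,-0.05,0.0029,0.0005,0,0,0,-0.05,0,0,0,0,0,0]' | python3 drive.py
python3 - <<'E'
from h import *
for n in("top","scene"):
    c=cam(n); u,v=px(c,[.48,.14,.06])[0].astype(int); im=c["image"][v-60:v+60,u-80:u+80,::-1]
    cv2.imwrite(f"pics/d{n}.png",cv2.resize(im,(800,600),interpolation=cv2.INTER_CUBIC)); print(u,v)
E
```

```text
time: 4.65
tool_pos: [0.5023, 0.0794, 0.234]
tool_rot: [3.141, 0.0, 0.4]
contact_force: [-0.7, -2.7, 1.6]
opening: 0.0003
grip_force: 1.2
time: 5.32
tool_pos: [0.524, 0.0885, 0.234]
tool_rot: [3.141, 0.0, 0.8]
contact_force: [0.3, -3.2, 0.3]
opening: 0.0006
grip_force: 1.2
time: 5.98
tool_pos: [0.5388, 0.1033, 0.234]
tool_rot: [3.14, -0.0, 1.149]
contact_force: [-0.4, -0.5, -0.7]
opening: 0.0004
grip_force: 0.2
296 242
305 251
```

View pics/dscene.png

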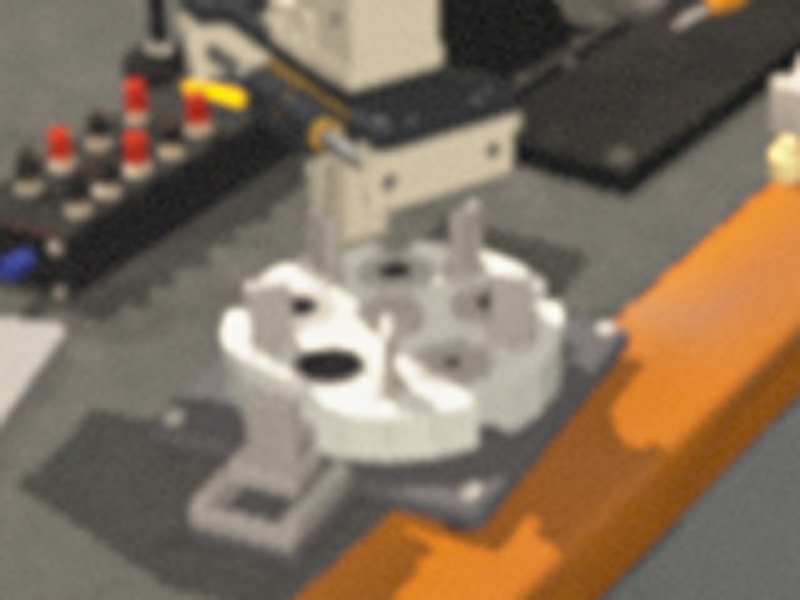

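The wide opening is now at crop (330,364), just behind the bolt. I'll measure its angle.

```bash
cat > ang.py <<'E'
from h import *
import sys
c=cam("scene"); u,v=px(c,[.48,.14,.06])[0].astype(int); A=np.array([.4925,.1377])
f=lambda L:(np.array(L,float)+.5)/5-.5+[u-80,v-60]
# openings given in crop px; k steps ccw from wide
L=np.array(eval(sys.argv[1]),float)
p=w(c,f(L[:,:2]),.044)[:,:2]; O=p-A
print(p.round(4).tolist(),np.linalg.norm(O,axis=1).round(4),((np.degrees(np.arctan2(O[:,1],O[:,0]))-72*L[:,2])%360).round(1))
for d in(80,85,97.2): print(d,(px(c,[*(A+.047*np.array([np.cos(np.radians(d)),np.sin(np.radians(d))])),.044])[0]-[u-80,v-60])*5+2)
E
python3 ang.py '[(330,364,0),(453,362,1),(485,301,2),(395,269,3),(303,305,4)]'
```

```text
[[0.4953, 0.1792], [0.4486, 0.1492], [0.4657, 0.096], [0.5193, 0.0925], [0.537, 0.1429]] [0.0416 0.0453 0.0496 0.0525 0.0449] [86.1 93.3 93.3 84.6 78.7]
80 [314.22044104 365.56206479]
85 [320.83165206 368.5516051 ]
97.2 [339.14803236 374.41829931]
```

View pics/dtop.png

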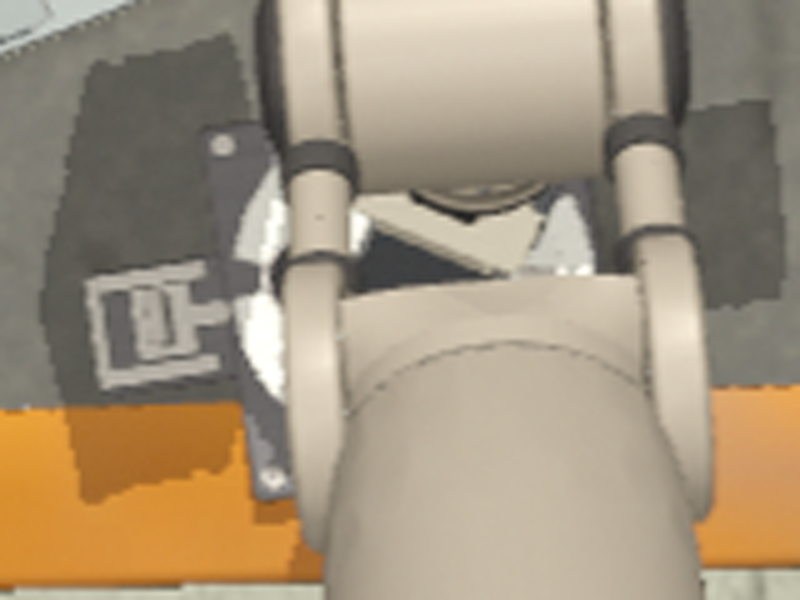

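Run:
```python
from h import *
# screw positions in scene: now vs start (crop top offsets: 216,182)
c=cam("scene"); f=lambda L:(np.array(L,float)+.5)/5-.5+[225,191]
print(w(c,f([(173,418),(471,492),(607,328)]),.017)[:,:2].round(4).tolist())
c2=cam("top"); g=lambda L:(np.array(L,float)+.5)/5-.5+[215,185]
S=w(c2,g([(228,130),(559,77),(611,409),(277,461)]),.017); print(S.round(4).tolist())
i0=cv2.imread("pics/scene0.png"); i1=c["image"][:,:,::-1].copy()
# shift of turret base/bolt region between start and now
t=i0[270:305,255:295]; r=cv2.matchTemplate(i1,t,cv2.TM_CCOEFF_NORMED); print(cv2.minMaxLoc(r))
t=i0[235:255,90:110]; 
j=cv2.imread("pics/top0.png");k=c2["image"][:,:,::-1].copy()
for (a,b,e,h) in((228,260,230,264),(262,285,268,286)): print((b-a,a,e),cv2.minMaxLoc(cv2.matchTemplate(k,j[a:b,e:h],cv2.TM_CCOEFF_NORMED)))
```

```text
[[0.5562, 0.2193], [0.4076, 0.1986], [0.4268, 0.0489]]
[[0.5574, 0.2217, 0.017], [0.5768, 0.0729, 0.017], [0.4276, 0.0543, 0.017], [0.4089, 0.2032, 0.017]]
(-0.7134011387825012, 0.9968831539154053, (371, 386), (255, 270))
(32, 228, 230) (-0.5023517608642578, 0.9612025618553162, (52, 42), (230, 228))
(23, 262, 268) (-0.5722020268440247, 0.5356030464172363, (29, 184), (442, 197))
```

```bash
echo '[0.0029,0.0005,0,0,0,-0.05,0.0029,0.0005,0,0,0,-0.05,0.0029,0.0005,0,0,0,-0.05,0,0,0,0,0,0,-0.005,0,0,0,0,0,0,0,-0.03,0,0,0,0,0,-0.04,0,0,0,0,0,-0.04,0,0,0]' | python3 drive.py
echo '[0.026,-0.023,0,0,0,0,0.026,-0.023,0,0,0,0,0.026,-0.023,0,0,0,0,0.026,-0.023,0,0,0,0,0.026,-0.023,0,0,0,0,0.026,-0.023,0,0,0,0,0.026,-0.023,0,0,0,0,0.026,-0.023,0,0,0,0]' | python3 drive.py
python3 - <<'E'
from h import *
c=cam("top"); im=c["image"][185:295,215:360,::-1]
cv2.imwrite("pics/e.png",cv2.resize(im,None,fx=5,fy=5,interpolation=cv2.INTER_CUBIC))
E
```

```text
time: 6.9
tool_pos: [0.5412, 0.1055, 0.3441]
tool_rot: [-3.139, 0.001, 1.296]
contact_force: [1.5, 0.7, -0.3]
opening: 0.0003
grip_force: 0.0
time: 7.57
tool_pos: [0.4194, 0.3567, 0.3438]
tool_rot: [3.141, -0.0, 1.296]
contact_force: [1.0, 0.1, -0.2]
opening: 0.0006
grip_force: 0.0
```

View pics/e.png

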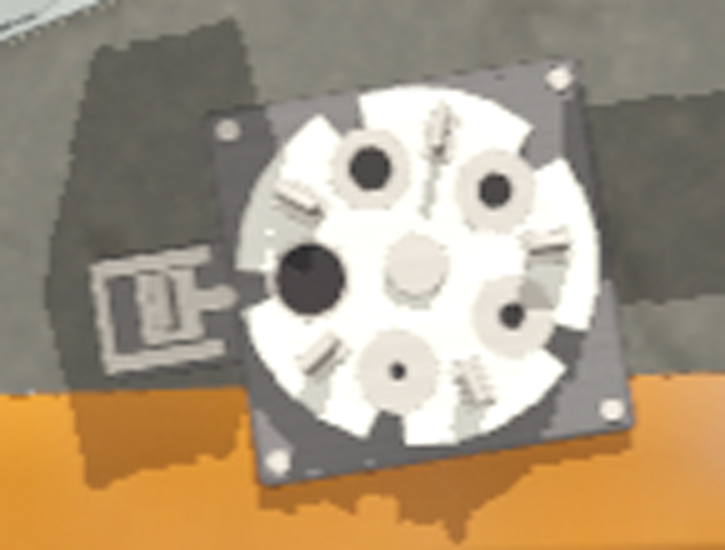

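Clear view: the base hasn't moved. The wide opening is at (310,278), with 8 mm at (398,371), 12 mm at (512,314), 16 mm at (494,189) and 20 mm at (371,167).

```bash
cat > top.py <<'E'
from h import *
import sys
c=cam("top"); f=lambda L:(np.array(L,float)+.5)/5-.5+[215,185]
O=w(c,f(eval(sys.argv[1])),.044)[:,:2]; ax=O.mean(0)
a=np.degrees(np.arctan2(*(O-ax)[:,::-1].T)); t=(a-72*np.arange(5))%360; print("axis",ax,"wide dir",t.round(1),t.mean(),"tabs",(t.mean()+36+72*np.arange(5))%360)
E
python3 top.py '[(310,278),(398,371),(512,314),(494,189),(371,167)]'
```

```text
axis [0.49278874 0.13776458] wide dir [96.  96.5 96.4 96.6 95.8] 96.23190110515955 tabs [132.23190111 204.23190111 276.23190111 348.23190111  60.23190111]
```

The wide opening is within 1° (1.4 mm at the rim) of the bolt line. Next is the bolt.

```bash
echo '[0,0,0,0,0,-0.1,0,0,0,0,0,-0.1,0,0,0,0,0,-0.1,0,0,0,0,0,-0.1,-0.021,0.0113,0,0,0,0,-0.021,0.0113,0,0,0,0,-0.021,0.0113,0,0,0,0,-0.021,0.0113,0,0,0,0]' | python3 drive.py
echo '[0,0,0.03,0,0,0,0,0,0.03,0,0,0,0,0,0.03,0,0,0,0,0,0.023,0,0,0,0,0,0,0,0,0,0,0,0,0,0,0]' | python3 drive.py
python3 - <<'E'
from h import *
p=observe()["tool_pos"][:2]-[.4927,.1377]; print("along",p@[-.1253,.9921],"side",p@[.9921,.1253])
E
```

```text
time: 8.33
tool_pos: [0.4765, 0.2765, 0.3437]
tool_rot: [3.141, 0.0, 1.697]
contact_force: [-0.0, 1.4, 0.6]
opening: 0.0001
grip_force: 0.0
time: 8.83
tool_pos: [0.476, 0.2774, 0.2301]
tool_rot: [-3.139, 0.001, 1.697]
contact_force: [0.1, -0.1, 0.1]
opening: 0.0004
grip_force: 0.0
along 0.14070294970948105 side 0.0008954314017314557
```

```bash
echo '[-0.003,0,0,0,0,0,-0.003,0,0,0,0,0,-0.003,0,0,0,0,0,-0.003,0,0,0,0,0,-0.003,0,0,0,0,0,0,0,0,0,0,0]' | python3 drive.py
echo '[-0.002,0,0,0,0,0,-0.002,0,0,0,0,0,-0.002,0,0,0,0,0,-0.002,0,0,0,0,0,-0.001,0,0,0,0,0,0,0,0,0,0,0]' | python3 drive.py
```

```text
time: 9.33
tool_pos: [0.4779, 0.2628, 0.2312]
tool_rot: [3.141, 0.0, 1.698]
contact_force: [0.3, -0.2, -1.5]
opening: 0.0004
grip_force: 0.0
time: 9.83
tool_pos: [0.479, 0.2543, 0.2307]
tool_rot: [3.141, 0.0, 1.699]
contact_force: [0.1, -0.2, 0.4]
opening: 0.0007
grip_force: 0.4
```

```bash
for i in 1; do :; done; echo '[-0.001,0,0,0,0,0,-0.001,0,0,0,0,0]' | python3 drive.py
echo '[-0.001,0,0,0,0,0,-0.001,0,0,0,0,0]' | python3 drive.py
echo '[-0.001,0,0,0,0,0]' | python3 drive.py; echo '[-0.001,0,0,0,0,0]' | python3 drive.py
```

```text
time: 10.0
tool_pos: [0.4792, 0.2525, 0.2307]
tool_rot: [3.141, -0.0, 1.699]
contact_force: [-0.8, 2.1, 0.9]
opening: 0.0009
grip_force: 1.0
time: 10.17
tool_pos: [0.4795, 0.2504, 0.2307]
tool_rot: [3.141, 0.0, 1.699]
contact_force: [0.1, 1.8, 1.3]
opening: 0.0004
grip_force: 1.0
time: 10.25
tool_pos: [0.4796, 0.2494, 0.2307]
tool_rot: [3.141, 0.0, 1.699]
contact_force: [-0.3, 2.5, -0.3]
opening: 0.0001
grip_force: 1.0
time: 10.33
tool_pos: [0.4797, 0.2484, 0.2307]
tool_rot: [3.141, 0.0, 1.699]
contact_force: [-0.0, 1.4, 0.7]
opening: 0.0004
grip_force: 1.0
```

```bash
echo '[-0.001,0,0,0,0,0]' | python3 drive.py; echo '[-0.001,0,0,0,0,0]' | python3 drive.py; echo '[-0.0005,0,0,0,0,0]' | python3 drive.py
```

```text
time: 10.42
tool_pos: [0.4799, 0.2474, 0.2307]
tool_rot: [3.141, 0.0, 1.699]
contact_force: [0.1, 2.7, 1.5]
opening: 0.0004
grip_force: 1.0
time: 10.5
tool_pos: [0.48, 0.2465, 0.2307]
tool_rot: [3.141, -0.0, 1.699]
contact_force: [-1.9, 8.4, 1.3]
opening: 0.0002
grip_force: 4.2
time: 10.58
tool_pos: [0.48, 0.2463, 0.2307]
tool_rot: [3.141, -0.001, 1.698]
contact_force: [-0.5, 7.9, -0.4]
opening: 0.0005
grip_force: 3.8
```

The force rose at 109 mm from the axis, which is the home stop (100 mm plus a 9.5 mm half finger). I'll give one light nudge, then withdraw and check.

```bash
echo '[-0.0005,0,0,0,0,0,0,0,0,0,0,0]' | python3 drive.py; echo '[0.004,0,0,0,0,0,0.02,0,0,0,0,0,0.02,0,-0.02,0,0,0,0.02,0,-0.03,0,0,0,0.02,0,-0.03,0,0,0,0.02,0,-0.03,0,0,0,0,0,0,0,0,0]' | python3 drive.py
python3 - <<'E'
from h import *
c=cam("top"); im=c["image"][185:295,215:360,::-1]
cv2.imwrite("pics/f.png",cv2.resize(im,None,fx=5,fy=5,interpolation=cv2.INTER_CUBIC))
E
```

```text
time: 10.75
tool_pos: [0.48, 0.2462, 0.2307]
tool_rot: [3.141, -0.002, 1.698]
contact_force: [-0.5, 6.9, -0.1]
opening: 0.0006
grip_force: 3.9
time: 11.33
tool_pos: [0.467, 0.3518, 0.3467]
tool_rot: [3.132, -0.004, 1.701]
contact_force: [0.2, 0.5, 0.5]
opening: 0.0006
grip_force: 0.0
```

View pics/f.png

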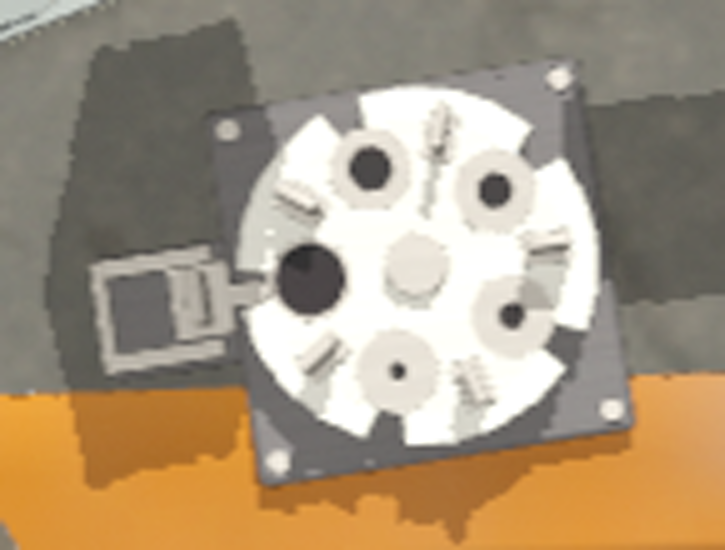

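The bolt nose sits in the wide station's slot at (260,290). The plate has moved from about (162,305) to (197,300), the full travel. The base screws are at the same pixels as before.

```bash
python3 -c "
from cell import robot, eyes, job, observe
print(job.hand_in())"
```

```text
the job is handed in; nothing more can be done
None
```

I turned the wheel until the widest opening stood at the lock bolt (about 1° off by camera), pushed the bolt home against its stop, saw no movement of the turret, stayed clear of the weights and V-block, and handed the job in after about 11 s.

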